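# Build a toasted breakfast muffin on its serving paddle and hold it up level

## Robot

A 7-joint arm with a two-finger parallel gripper is mounted at the origin on the work surface. World frame = base frame: x ahead of the robot, y to its left, z up, the work surface at z = 0. Lengths are in mm, angles in rad, forces in N, time in s.
With the tool pointing down it reaches from about 400 to 900 mm from the base axis. Payload 5.5 kg.
Tool frame: the origin (TCP) lies at the very end of the fingers, on their centre line; the grasp point (between the pads) lies 19 mm behind it; y points along the fingers, x is the direction in which the jaws open and shut, and the axes are right-handed (so a half turn about y gives the same grasp; the last joint's range is limited). The gripper opens to 85 mm and grips with 20 to 120 N. Pads are 22 mm wide; open, the fingers measure 114 mm over their backs; the gripper's body (76 mm by 85 mm) begins 54 mm behind the grasp point. The pads swing forward as they close: fully open they stand 13 mm farther back than shut.
Start: joints at [0.263, 0.501, -0.427, 1.55, 0.221, 1.138, -0.21], TCP at [650, 0.037, 231.31] pointing down, gripper open.
Joint ranges: [-2.88, 2.88], [-0.31, 2.03], [-1.54, 1.56], [0.2, 2.42], [-1.41, 4.55], [0.19, 2.02], [-2.57, 2.57]. Speed limits (rad/s): [2.57, 2.57, 3.14, 3.14, 3.14, 3.14, 3.14].

## Interface

Orientations are given as a rotation vector (axis times angle).
In Python, from workcell import robot, gripper_to, solver, sense, read_camera, get_calibration, job_done gives the robot as it stands. Calls block until the motion is done:
- robot.goto(position, orientation): joint-space move of the TCP to a pose.
- robot.movel(position, attitude=None, speed=150, max_force=None): straight line of the TCP; attitude=None keeps the orientation; speed is the mean speed in mm/s. With max_force (N) it stops when the force on the tool has changed by that much, and returns True; else False.
- robot.goto_joints(angles): joint-space move.
- gripper_to(opening, grip_force=None): opening from 0.0 (shut) to 1.0 (fully open); grip_force is the grip in N (None keeps the last); returns when the fingers have stopped.
- robot.dwell(seconds).
- solver.solve_ik(position, orientation): joint angles nearest the present ones, or None.
- sense(): the state.
- read_camera(name): name is "scene" or "side" or "wrist"; returns the picture (420x560x3 uint8, blue, green, red); there is no depth.
- get_calibration(name): a dict with "vertical_fov" (degrees; the focal length in pixels is half the picture's height over the tangent of half this angle, whatever the lens; pixels are square), "cx", "cy" (the principal point, pixels), "R" (3x3) and "t" (3): a world point X has camera coordinates R X + t. Camera axes: x right, y down, z forward; pixel columns grow to the right and rows downward; lengths in mm; the calibration is good to about 2 mm. A picture is of the moment at which its call begins: read the wrist's pose just before it. get_calibration takes no time and is no camera call; for the wrist camera it gives the pose at the moment of the call.
A pose or a line that the arm cannot do raises robot.MotionError and nothing moves.
- job_done(): hands the job in, once; it reports no verdict.
The state is a dict: "clock": time; "q": joint angles; "dq": joint speeds; "joint_efforts": joint torques, N m; "position": TCP position; "ee_rot": TCP orientation; "contact_force": force on the tool from outside, world axes, zero at the start; "ft_torque": the same for the moment, N m; "finger_gap": opening from 0.0 (shut) to 1.0 (fully open).
Only numpy, scipy, OpenCV 4.12 (cv2) and the standard library are available. Lean on these libraries where they do the work, as an engineer would, in place of code of your own. Each camera call takes 0.05 s, during which the arm holds its last target.

## Task

Build the mini breakfast muffin in the middle of the round bamboo serving paddle: the muffin base first, the patty on it, the muffin top last, set down one after another (not dropped) into a neat, centred stack while the paddle stays on the counter. Then take the paddle by its handle, lift it clear, and finish holding it level and still about 15 cm above the counter with the stack still neatly on it, ready to be handed over: do not put it down or let go. Leave the pot, steamer lid, bowl, funnel, jar and pepper mill where they are.

Things in the scene. Friction and masses are not known exactly. Their poses are not given: they have to be found in the camera images.
- paddle: Loose round bamboo serving paddle, 0.15 kg, on the counter: board 110 mm across on two battens, its top face 24 mm above the counter. Straight handle 30 mm wide, 18 mm thick (10 to 28 mm up), along the paddle's -x from the board's edge to 175 mm from the centre. It balances about 35 mm from the centre, towards the handle (with the stack on, about 22 mm). Origin: under the board's centre, at the bottom of the battens; z up.
- paddle_centre (a point): Centre of the top face of the paddle's round board, 24 mm above the paddle's origin: where the stack goes.
- paddle_grip (a point): Middle of the handle's section (19 mm above the counter), 80 mm from the centre of the round board, 25 mm outside its edge: a good place to take the handle across its 30 mm width. The load hangs to one side of it, so grip firmly (30 N or more), or the paddle sags. Axes as the paddle's.
- muffin_base: Lower half of a toasted muffin, firm: flat disc 64 mm across, 14 mm thick, pale toasted crumb with golden specks on its upper face, brown rim. Starts flat on the prep board. Origin: centre of its underside, z up. About 20 g.
- patty: Cooked patty, firm dark brown disc with darker grill stripes, 62 mm across, 12 mm thick, about 38 g. Starts flat on the prep board. Origin: centre of its underside, z up.
- muffin_top: Upper half of the toasted muffin, firm, cut face already down: 64 mm across, straight brown rim 14 mm high, then a low crown to 20 mm in all, darker brown on top. Starts flat on the prep board. Origin: centre of its flat underside, z up. About 24 g.
- prep_board: Fixed light wooden prep board, 150 mm (its x) by 340 mm (its y), 16 mm thick; the three layers lie on its top face, 16 mm above the counter, in a row along its y about 100 mm apart, in any order. Origin: centre of its underside, on the counter.
- pot: Small blue enamel pot on the pan supports (46 mm above the counter) of the two-burner gas hob at the right, 144 mm across, 82 mm high, with a handle along its own x to 190 mm from its axis. Origin: centre of its underside. Bystander.
- steamer_lid: Bamboo steamer lid lying on the counter at the left, 183 mm across, 77 mm high with its loop. Origin: centre of its underside. Bystander.
- bowl: Stainless bowl, 156 mm across, 62 mm high, on the counter at the near left. Origin: centre of its underside. Bystander.
- funnel: Purple plastic funnel standing mouth down beyond the work, 112 mm across, 112 mm high. Origin: centre of its mouth, on the counter. Bystander.
- jar: Glass jar with a steel cap, 84 mm across, 125 mm high, beyond the work. Origin: centre of its underside. Bystander.
- pepper_mill: Turned wooden pepper mill, 56 mm across, 154 mm high, beyond the work. Origin: centre of its underside. Bystander.
Not all that is in view belongs to the job. Leave any green, pink or purple look-alike of the muffin_base alone.

How it is judged:
By the outcome, as a careful person would: the job done as asked, in the order asked, and still so for the second after the job is handed in, while the arm keeps its last pose, push and grip.
It also fails if it takes over 72 s, if anything falls off the work surface, if the arm or the gripper's body presses on something with over 40 N, if the wrist force passes 120 N, or if a joint passes its speed limit or range.

## Working session

There is one attempt and no reset: what is moved stays moved. The work goes in short steps, each a Python script; the robot and the scene stay as the last script left them, time stands still between calls to the robot, and variables do not carry over. Pictures are saved under pics/ and viewed, and the job is handed in when it is done.

```bash
ls; mkdir -p pics; python3 - <<'E'
from workcell import *
import cv2
for n in ["scene","side","wrist"]:
    cv2.imwrite(f"pics/{n}0.png",read_camera(n))
    c=get_calibration(n); print(n,c)
s=sense();print(s)
E
```

```text
pics
scene {'vertical_fov': 46.47065214877591, 'cx': 275.0438689937545, 'cy': 207.86430013739678, 'R': array([[-0.30338949,  0.95284029, -0.00708526],
       [ 0.72505014,  0.22602243, -0.65055065],
       [-0.61826944, -0.2025074 , -0.75942982]]), 't': array([ 163.96612129, -335.07224215, 1823.11431373])}
side {'vertical_fov': 43.34150930739124, 'cx': 282.9064202877965, 'cy': 208.21908565337097, 'R': array([[-0.81257085, -0.58285548, -0.00284661],
       [-0.43559925,  0.61050843, -0.66146259],
       [ 0.38727498, -0.53624523, -0.74997276]]), 't': array([ 448.20557303,  277.26748441, 1872.53219927])}
wrist {'vertical_fov': 64.37176210972784, 'cx': 282.03545343652706, 'cy': 208.37195531296143, 'R': array([[ 9.99999500e-01, -4.36571101e-05, -9.98984377e-04],
       [ 2.69026090e-04, -9.50463478e-01,  3.10836137e-01],
       [-9.63068374e-04, -3.10836250e-01, -9.50462991e-01]]), 't': array([-649.88864194,  -39.6932635 ,  380.37867912])}
{'clock': 0.15, 'q': array([ 0.26317332,  0.50168299, -0.42686877,  1.55120831,  0.22079038,
        1.13830579, -0.21027566]), 'dq': array([-0.00014889, -0.0027495 ,  0.00027616, -0.00358707, -0.0008855 ,
       -0.00198842, -0.00130983]), 'joint_efforts': array([-7.84630305e-03, -5.70037007e+01, -5.82563952e+00, -2.81283009e+01,
        1.07005105e-02,  7.80367671e-03, -3.10690336e-05]), 'position': array([6.49457218e+02, 1.45020915e-02, 2.30470128e+02]), 'ee_rot': array([-1.57070203e+00,  1.12212265e-03,  1.31337735e-03]), 'contact_force': array([-0.68514014,  0.20300922, -0.41277993]), 'ft_torque': array([0.0244689 , 0.01962893, 0.01458344]), 'finger_gap': 0.9961297203451129}
```

View pics/scene0.png

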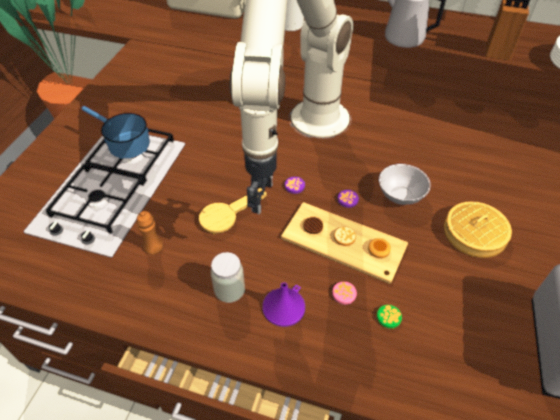

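View pics/side0.png

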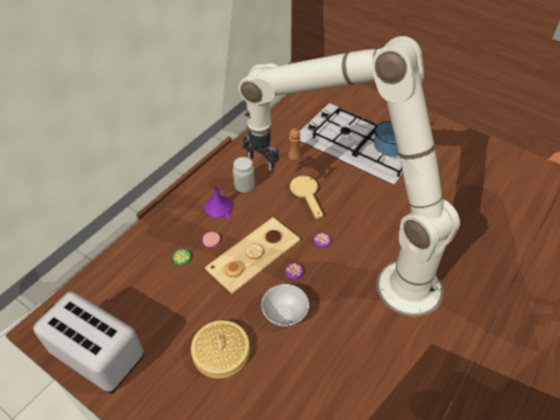

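View pics/wrist0.png

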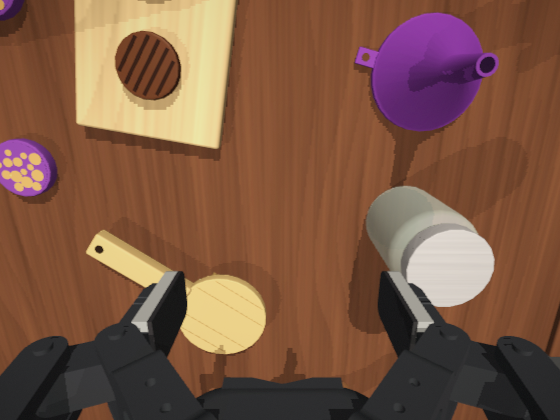

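```bash
cat > h.py <<'E'
from workcell import *
import numpy as np, cv2
from scipy.spatial.transform import Rotation as Ro
def K(c):
    f=210/np.tan(np.radians(c["vertical_fov"])/2); return f,c["cx"],c["cy"]
def ray(c,u,v,z):
    f,cx,cy=K(c); R=np.array(c["R"]);t=np.array(c["t"])
    C=-R.T@t; d=R.T@np.array([(u-cx)/f,(v-cy)/f,1]); return C+d*(z-C[2])/d[2]
def proj(c,X):
    f,cx,cy=K(c); p=np.array(c["R"])@np.asarray(X,float)+c["t"]; return np.array([f*p[0]/p[2]+cx,f*p[1]/p[2]+cy])
def ori(yaw): # x axis of tool at angle yaw in world, y down
    return (Ro.from_rotvec([0,0,yaw])*Ro.from_rotvec([-np.pi/2,0,0])).as_rotvec()
def crop(im,u0,v0,u1,v1,name,s):
    cv2.imwrite(name,cv2.resize(im[v0:v1,u0:u1],None,fx=s,fy=s,interpolation=cv2.INTER_CUBIC))
E
python3 - <<'E'
from h import *
s=get_calibration("scene");d=get_calibration("side")
for n,a,b,z in [("patty",(313,226),(273,237),28),("base",(345,236),(255,251),30),("top",(380,248),(234,268),36),("paddle",(217,217),(303,187),24),("hend",(263,194),(320,215),28),
 ("jar",(227,262),(243,165),125),("mill",(144,214),(295,130),154),("funneltip",(285,285),(216,188),112),("green",(390,316),(181,257),14),("pink",(345,292),(211,239),14),("pur1",(295,185),(322,240),14),("pur2",(348,198),(294,270),14)]:
    print(n,ray(s,*a,z).round(),ray(d,*b,z).round())
im=cv2.imread("pics/scene0.png"); crop(im,190,170,410,330,"pics/sc_crop.png",3.5)
E
```

```text
patty [526. 114.  28.] [512. 119.  28.]
base [536. 213.  30.] [526. 211.  30.]
top [553. 317.  36.] [538. 318.  36.]
paddle [ 576. -173.   24.] [ 568. -165.   24.]
hend [449. -69.  28.] [428. -75.  28.]
jar [782. -52. 125.] [779. -45. 125.]
mill [ 721. -314.  154.] [ 713. -312.  154.]
funneltip [795. 108. 112.] [793. 105. 112.]
green [745. 380.  14.] [739. 382.  14.]
pink [710. 253.  14.] [704. 254.  14.]
pur1 [369.  13.  14.] [360.  14.  14.]
pur2 [373. 188.  14.] [368. 188.  14.]
```

View pics/sc_crop.png

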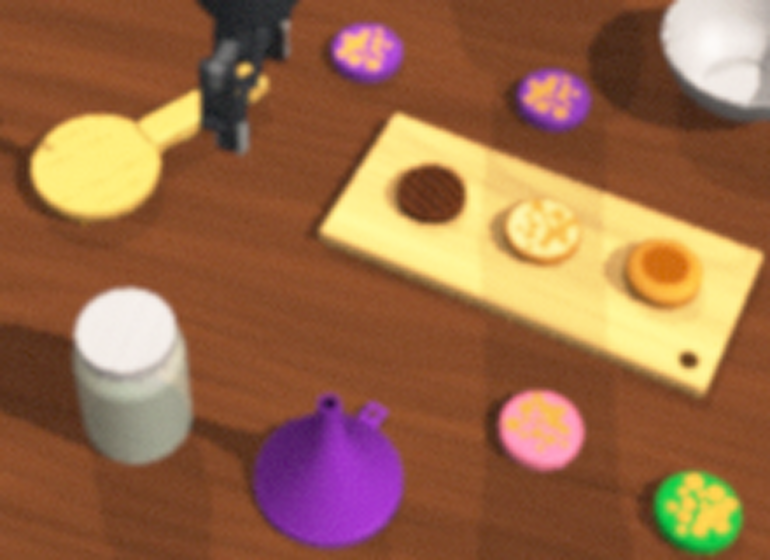

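```bash
python3 - <<'E'
from h import *
robot.goto([535,-130,250],ori(0)); robot.dwell(0.3)
c=get_calibration("wrist"); im=read_camera("wrist"); cv2.imwrite("pics/wp.png",im); np.save("cp.npy",c,allow_pickle=True)
robot.goto([531,195,250],ori(0)); robot.dwell(0.3)
c=get_calibration("wrist"); im=read_camera("wrist"); cv2.imwrite("pics/wb.png",im); np.save("cb.npy",c,allow_pickle=True)
s=sense();print(s["clock"],s["position"],s["contact_force"])
E
```

```text
2.8167 [531.28322137 194.19655401 249.98886008] [-0.45865226 -1.03230988  0.41592207]
```

View pics/wp.png

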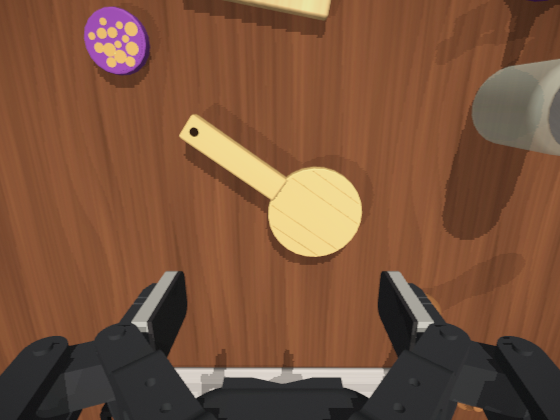

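View pics/wb.png

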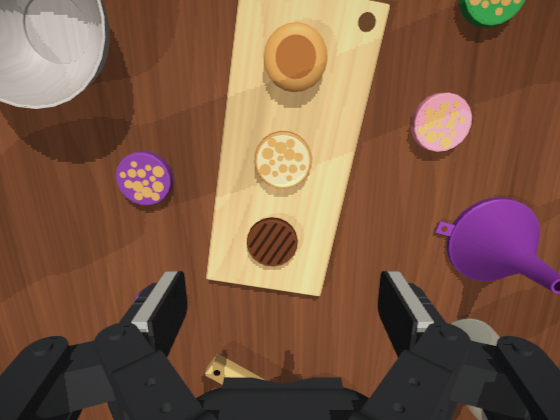

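```bash
cat > ov.py <<'E'
from h import *
def circ(c,x,y,z,r):
    a=np.linspace(0,2*np.pi,90); return np.array([proj(c,[x+r*np.cos(t),y+r*np.sin(t),z]) for t in a])
def draw(im,c,pts,s,off,col):
    p=((pts-np.array(off))*s).round().astype(np.int32); cv2.polylines(im,[p.reshape(-1,1,2)],False,col,1)
E
python3 - <<'E'
from ov import *
cb=np.load("cb.npy",allow_pickle=True).item();cp=np.load("cp.npy",allow_pickle=True).item()
pat=ray(cb,272,242,28);ba=ray(cb,283,160,30);to=ray(cb,295.5,57,30)
pc=ray(cp,315,212,24); h=ray(cp,194,132,28)
print(pat.round(1),ba.round(1),to.round(1),pc.round(1),h.round(1)); th=np.arctan2(*(h-pc)[[1,0]]); print(np.hypot(*(h-pc)[:2]),np.degrees(th))
im=cv2.imread("pics/wb.png");o=(200,0);s=2
g=cv2.resize(im[0:300,200:400],None,fx=s,fy=s,interpolation=cv2.INTER_CUBIC)
draw(g,cb,circ(cb,*pat[:2],28,31),s,o,(255,0,0));draw(g,cb,circ(cb,*ba[:2],30,32),s,o,(255,0,0));draw(g,cb,circ(cb,*to[:2],30,32),s,o,(255,0,0))
im=cv2.imread("pics/wp.png");o=(170,100)
g2=cv2.resize(im[100:280,170:370],None,fx=s,fy=s,interpolation=cv2.INTER_CUBIC)
draw(g2,cp,circ(cp,*pc[:2],24,55),s,o,(255,0,0))
u=np.array([np.cos(th),np.sin(th)]);n=np.array([-u[1],u[0]])
P=[np.r_[pc[:2]+u*a+n*b,28] for a,b in [(55,15),(175,15),(175,-15),(55,-15)]]
draw(g2,cp,np.array([proj(cp,p) for p in P]),s,o,(255,0,0))
out=np.zeros((600,800,3),np.uint8);out[:,:400]=g;out[:360,400:]=g2;cv2.imwrite("pics/ov1.png",out)
E
```

```text
[520.1 113.   28. ] [533.2 211.3  30. ] [545.8 314.3  30. ] [ 574.9 -173.    24. ] [442.1 -81.6  28. ]
161.17022105203955 145.4549066955376
```

View pics/ov1.png

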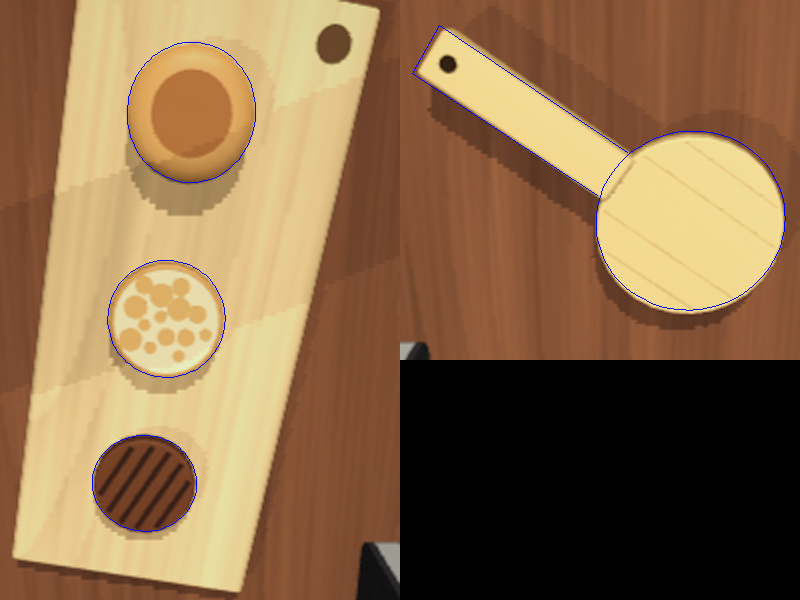

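```bash
python3 - <<'E'
from ov import *
robot.goto([533.2,211.3,120],ori(0)); robot.dwell(0.2)
c=get_calibration("wrist"); im=read_camera("wrist"); np.save("c1.npy",c,allow_pickle=True); print(proj(c,[533.2,211.3,30]))
s=sense();print(s["clock"],s["position"])
draw(im,c,circ(c,533.2,211.3,30,32),1,(0,0),(255,0,0)); cv2.imwrite("pics/b1.png",im)
E
```

```text
[278.03709214 213.59145325]
3.65 [534.79516924 211.53611455 122.12129235]
```

View pics/b1.png

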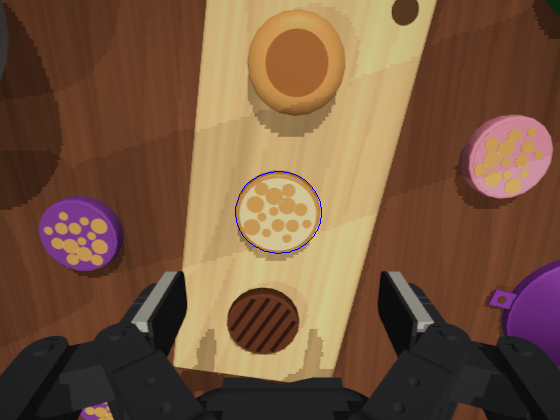

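```bash
python3 - <<'E'
from ov import *
r=robot.movel([533.0,211.3,14.5],speed=90,max_force=8); robot.dwell(0.2)
s=sense();print(r,s["clock"],s["position"],s["contact_force"],s["ee_rot"])
im=read_camera("side"); crop(im,205,200,325,290,"pics/s1.png",5)
gripper_to(0.5,30)
s=sense();print(s["clock"],s["position"],s["contact_force"],s["finger_gap"])
im=read_camera("wrist");cv2.imwrite("pics/b2.png",im)
E
```

```text
False 5.175 [533.35849265 211.36883004  14.99898907] [-1.22682543 -0.61258841  0.12817084] [-1.57058685e+00 -6.07000638e-04 -7.72277820e-04]
5.5667 [533.17332674 211.31913126  14.92967801] [-1.53873296 -0.76368755  4.31500418] 0.7324339050991855
```

View pics/b2.png

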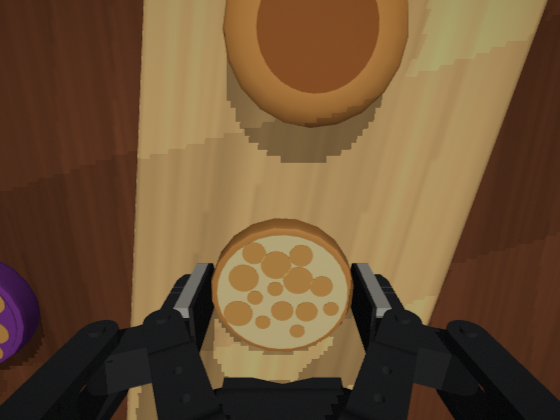

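View pics/s1.png

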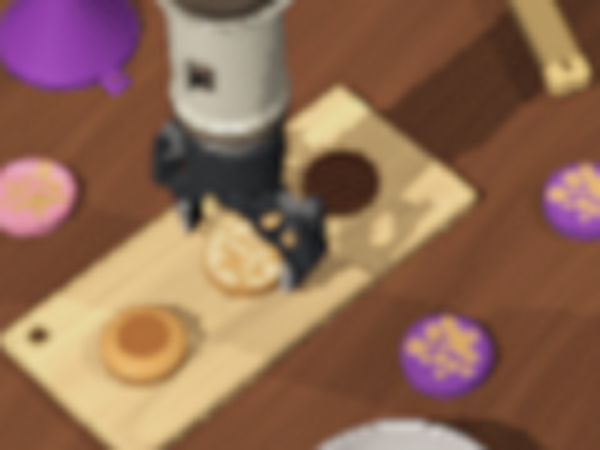

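```bash
python3 - <<'E'
from ov import *
robot.movel([533,211.3,110],speed=150)
robot.goto([575,-173.3,90],ori(0)); robot.dwell(0.4)
s=sense();p=s["position"];print(s["clock"],p,s["finger_gap"],s["contact_force"])
c=get_calibration("wrist"); im=read_camera("wrist");np.save("c3.npy",c,allow_pickle=True);cv2.imwrite("pics/b3raw.png",im)
draw(im,c,circ(c,p[0],p[1],p[2]+15,32),1,(0,0),(255,0,0));draw(im,c,circ(c,575,-173.3,24,55),1,(0,0),(0,0,255)); cv2.imwrite("pics/b3.png",im)
E
```

```text
8.2417 [ 575.15625537 -172.80778971   90.0739196 ] 0.7355468577617769 [-0.35246256  0.17943107  0.0040727 ]
```

View pics/b3.png

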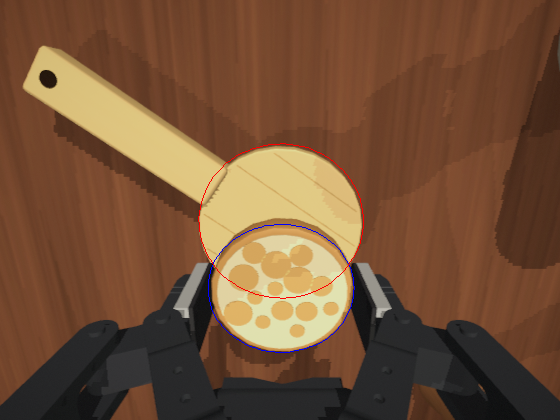

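```bash
python3 - <<'E'
from ov import *
robot.movel([575,-173.8,40],speed=120); robot.dwell(0.1)
r=robot.movel([575,-173.8,22.3],speed=30,max_force=3)
s=sense();print(r,s["clock"],s["position"],s["contact_force"])
robot.dwell(0.2)
s=sense();print(s["position"],s["contact_force"])
gripper_to(1.0); robot.dwell(0.1)
robot.movel([575,-173.8,120],speed=150); robot.dwell(0.3)
s=sense();p=s["position"];print(s["clock"],p,s["contact_force"])
c=get_calibration("wrist"); im=read_camera("wrist");np.save("c4.npy",c,allow_pickle=True);cv2.imwrite("pics/b4raw.png",im)
im=cv2.resize(im[100:340,150:410],None,fx=2.4,fy=2.4,interpolation=cv2.INTER_CUBIC)
draw(im,c,circ(c,575,-173.8,38,32),2.4,(150,100),(255,0,0));draw(im,c,circ(c,575,-173.8,24,55),2.4,(150,100),(0,0,255)); cv2.imwrite("pics/b4.png",im)
E
```

```text
True 9.5167 [ 574.60653912 -173.76413554   22.94924486] [-0.35913633  0.02692836  4.13552932]
[ 574.62639622 -173.78140528   22.94368233] [-0.63263709 -0.58676068  5.12192962]
11.275 [ 574.49679819 -173.55888246  119.07916488] [ 0.35288636  0.10236388 -0.2632976 ]
```

View pics/b4.png

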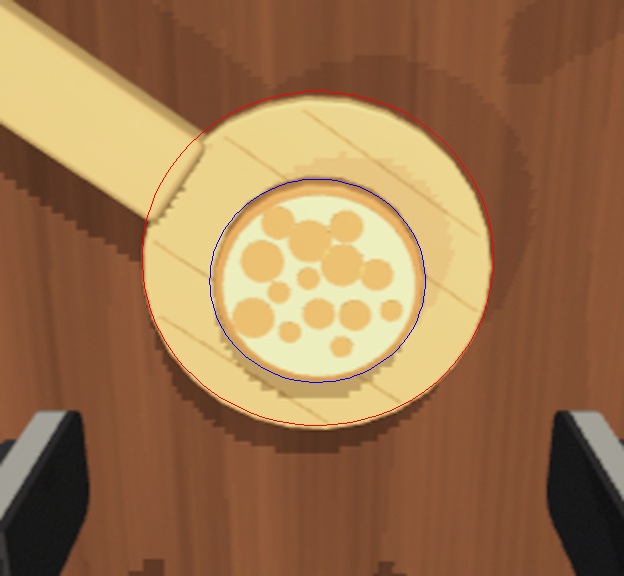

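```bash
python3 - <<'E'
from ov import *
robot.goto([520.1,113.1,110],ori(0)); robot.dwell(0.3)
s=sense();p=s["position"];print(s["clock"],p)
c=get_calibration("wrist"); im=read_camera("wrist");np.save("c5.npy",c,allow_pickle=True)
g=cv2.resize(im[130:330,180:380],None,fx=3,fy=3,interpolation=cv2.INTER_CUBIC)
draw(g,c,circ(c,520.1,113.1,28,31),3,(180,130),(255,0,0)); cv2.imwrite("pics/p1.png",g)
E
```

```text
12.75 [520.51026265 111.97322841 109.93969191]
```

View pics/p1.png

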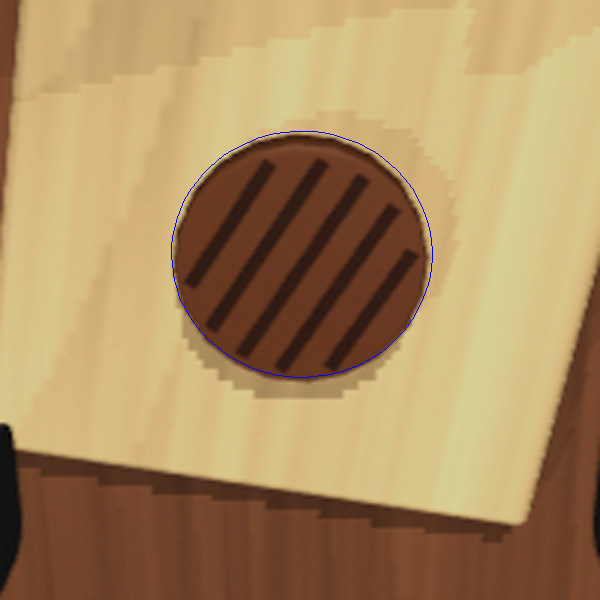

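```bash
python3 - <<'E'
from ov import *
r=robot.movel([520,112.7,13.7],speed=90,max_force=8); robot.dwell(0.2)
s=sense();print(r,s["clock"],s["position"])
gripper_to(0.5,30)
s=sense();print(s["clock"],s["position"],s["contact_force"],s["finger_gap"])
robot.movel([520,112.7,110],speed=150)
robot.goto([575.2,-173.8,100],ori(0)); robot.dwell(0.4)
s=sense();p=s["position"];print(s["clock"],p,s["finger_gap"],s["contact_force"])
c=get_calibration("wrist"); im=read_camera("wrist");np.save("c6.npy",c,allow_pickle=True)
draw(im,c,circ(c,p[0],p[1],p[2]+14.3,31),1,(0,0),(255,0,0));draw(im,c,circ(c,575.2,-173.8,24,55),1,(0,0),(0,0,255)); crop(im,150,100,410,370,"pics/p2.png",2.2)
E
```

```text
False 14.2167 [520.4324522  112.69694524  14.23661285]
14.5667 [520.161702   112.65770547  14.2575809 ] [-1.64521823  0.2184151   4.96587986] 0.710431839622762
16.8833 [ 575.37943617 -173.10402302  100.160782  ] 0.7078264476506577 [ 0.9373802  -0.08101927 -0.70246923]
```

View pics/p2.png

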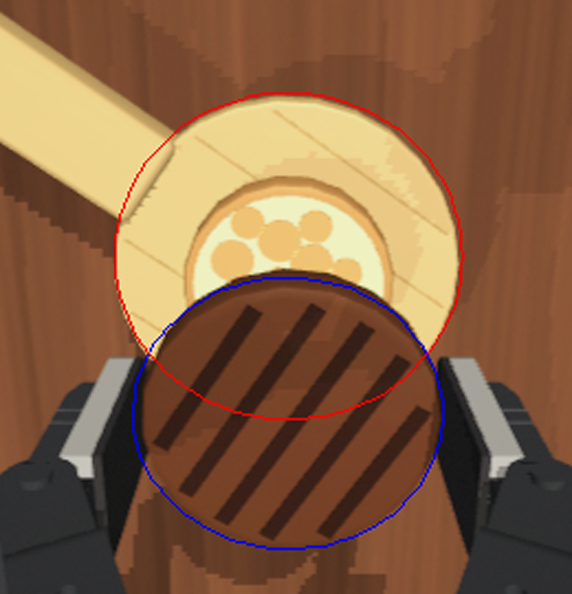

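```bash
python3 - <<'E'
from ov import *
robot.movel([575.3,-173.8,52],speed=120); robot.dwell(0.1)
r=robot.movel([575.3,-173.8,35.3],speed=30,max_force=3)
s=sense();print(r,s["clock"],s["position"],s["contact_force"])
robot.dwell(0.2)
s=sense();print(s["position"],s["contact_force"])
gripper_to(1.0); robot.dwell(0.1)
robot.movel([575.3,-173.8,120],speed=150); robot.dwell(0.3)
s=sense();p=s["position"];print(s["clock"],p,s["contact_force"])
c=get_calibration("wrist"); im=read_camera("wrist");np.save("c7.npy",c,allow_pickle=True)
im=cv2.resize(im[100:340,150:410],None,fx=2.4,fy=2.4,interpolation=cv2.INTER_CUBIC)
draw(im,c,circ(c,575.2,-173.8,50,31),2.4,(150,100),(255,0,0));draw(im,c,circ(c,575.2,-173.8,24,55),2.4,(150,100),(0,0,255)); cv2.imwrite("pics/p4.png",im)
robot.goto([545.8,314.3,115],ori(0)); robot.dwell(0.3)
s=sense();p=s["position"];print(s["clock"],p)
c=get_calibration("wrist"); im=read_camera("wrist")
g=cv2.resize(im[130:330,180:380],None,fx=3,fy=3,interpolation=cv2.INTER_CUBIC)
draw(g,c,circ(c,545.8,314.3,30,32),3,(180,130),(255,0,0)); cv2.imwrite("pics/t1.png",g)
E
```

```text
True 18.1083 [ 575.01941841 -173.87767064   36.31209266] [-0.76383589  0.36450242  5.18475443]
[ 575.03838709 -173.8716478    36.30019343] [-1.75433344  0.37598883  5.06715048]
19.7917 [ 574.68918658 -173.59768652  119.02331417] [-0.3803214   0.07456365 -0.02563748]
21.925 [546.23698996 313.53562431 114.98885946]
```

View pics/p4.png

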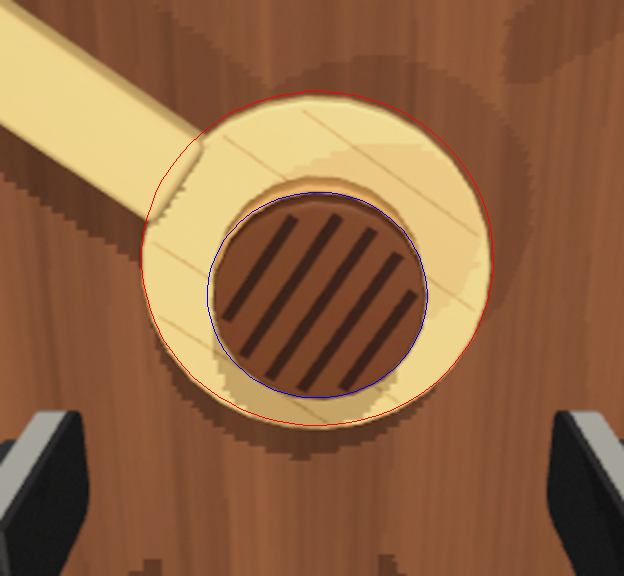

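View pics/t1.png

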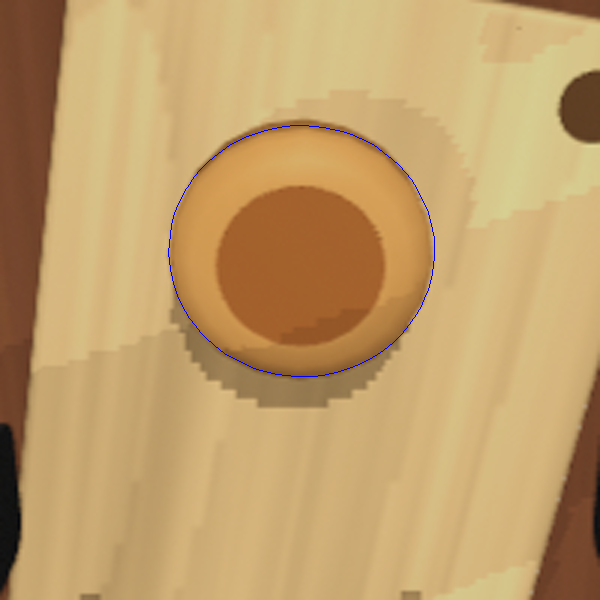

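```bash
python3 - <<'E'
from ov import *
r=robot.movel([545.7,314.2,14.0],speed=90,max_force=8); robot.dwell(0.2)
s=sense();print(r,s["clock"],s["position"])
gripper_to(0.5,30)
s=sense();print(s["clock"],s["position"],s["contact_force"],s["finger_gap"])
robot.movel([545.7,314.2,110],speed=150)
robot.goto([575.3,-173.8,110],ori(0)); robot.dwell(0.4)
s=sense();p=s["position"];print(s["clock"],p,s["finger_gap"],s["contact_force"])
c=get_calibration("wrist"); im=read_camera("wrist")
draw(im,c,circ(c,p[0],p[1],p[2]+15.5,32),1,(0,0),(255,0,0)); crop(im,150,100,410,370,"pics/t2.png",2.2)
E
```

```text
False 23.45 [546.08682917 314.34921155  14.60275508]
23.7917 [545.92490691 314.29040164  14.5470488 ] [-0.49711461 -1.21431153  5.96657367] 0.7297969566831177
26.7667 [ 575.39809761 -173.42287099  110.00616309] 0.730268718049135 [-0.58515123 -0.17639737 -0.41498179]
```

View pics/t2.png

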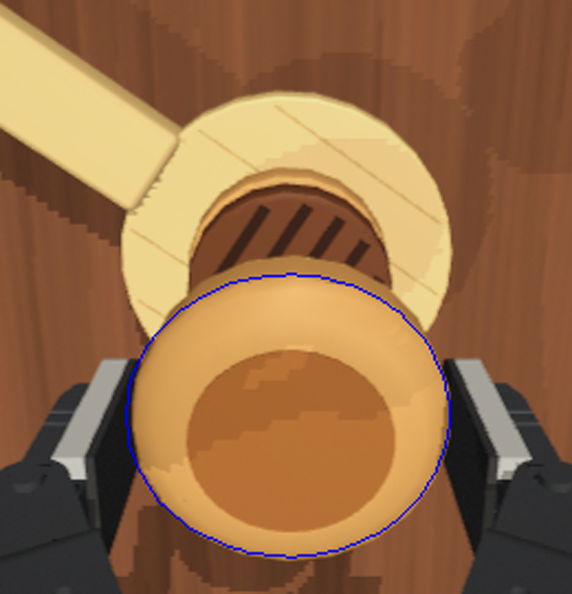

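```bash
python3 - <<'E'
from ov import *
robot.movel([575.4,-173.8,64],speed=120); robot.dwell(0.1)
r=robot.movel([575.4,-173.8,47.5],speed=30,max_force=3)
s=sense();print(r,s["clock"],s["position"],s["contact_force"])
robot.dwell(0.2)
gripper_to(1.0); robot.dwell(0.1)
robot.movel([575.4,-173.8,140],speed=150); robot.dwell(0.3)
s=sense();p=s["position"];print(s["clock"],p,s["contact_force"])
c=get_calibration("wrist"); im=read_camera("wrist")
im=cv2.resize(im[50:340,150:410],None,fx=2,fy=2,interpolation=cv2.INTER_CUBIC)
draw(im,c,circ(c,575.4,-173.8,64,32),2,(150,50),(255,0,0));draw(im,c,circ(c,575.2,-173.8,24,55),2,(150,50),(0,0,255)); cv2.imwrite("pics/t4.png",im)
th=np.radians(145.45); g=np.array([575.3,-173.8])+80*np.array([np.cos(th),np.sin(th)]); yaw=th-np.pi/2
print(g,yaw, solver.solve_ik([*g,4],ori(yaw)), solver.solve_ik([*g,154],ori(yaw)))
robot.goto([*g,110],ori(yaw)); robot.dwell(0.3)
s=sense();p=s["position"];print(s["clock"],p)
c=get_calibration("wrist"); im=read_camera("wrist"); u=np.array([np.cos(th),np.sin(th)]);n=np.array([-u[1],u[0]])
P=[np.r_[np.array([575.3,-173.8])+u*a+n*b,28] for a,b in [(55,15),(175,15),(175,-15),(55,-15)]]
draw(im,c,np.array([proj(c,q) for q in P]),1,(0,0),(255,0,0)); draw(im,c,circ(c,575.2,-173.8,24,55),1,(0,0),(0,0,255));cv2.imwrite("pics/h1.png",im)
crop(read_camera("side"),250,130,370,220,"pics/s2.png",5)
E
```

```text
True 27.9667 [ 575.11712251 -173.87227842   48.48480509] [ 2.54375332e-03 -6.05751971e-01  5.39447609e+00]
29.6917 [ 574.92382955 -173.58414776  139.10747707] [-0.12406997 -0.34072374 -0.3173885 ]
[ 509.40947262 -128.42998345] 0.9677850702308555 [ 0.71878104  0.69940942 -0.65844363  1.99074383  0.67598879  0.68101876
  0.59480094] [ 0.87860471  0.47888218 -0.85342389  1.92343198  0.4448909   0.9387385
  0.77785862]
30.8 [ 509.92963497 -128.64272071  110.17923559]
```

View pics/t4.png

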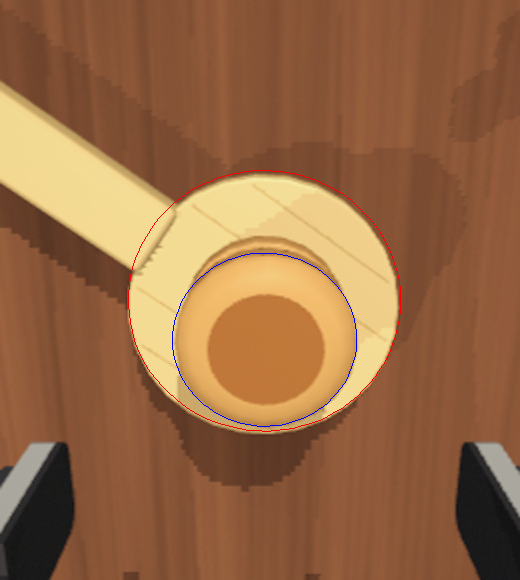

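View pics/h1.png

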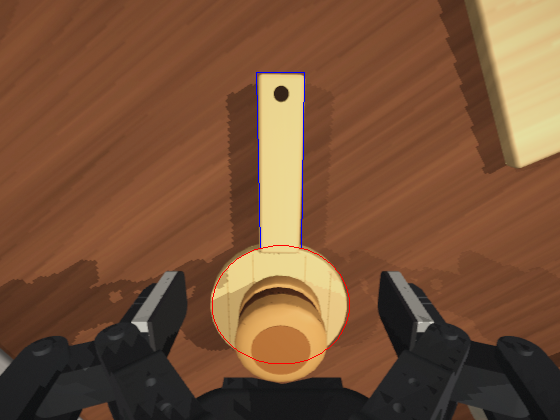

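View pics/s2.png

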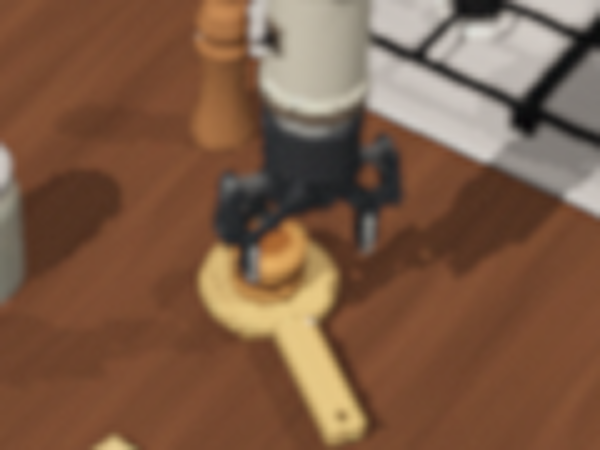

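```bash
python3 - <<'E'
from ov import *
th=np.radians(145.45); g=np.array([575.3,-173.8])+80*np.array([np.cos(th),np.sin(th)])
r=robot.movel([*g,30],speed=90,max_force=8); print(r)
gripper_to(0.48,20)
r=robot.movel([*g,3],speed=40,max_force=8); robot.dwell(0.2)
s=sense();print(r,s["clock"],s["position"],s["contact_force"])
gripper_to(0.0,90); robot.dwell(0.3)
s=sense();print(s["clock"],s["position"],s["contact_force"],s["ft_torque"],s["finger_gap"])
crop(read_camera("side"),250,130,370,220,"pics/s3.png",5)
cv2.imwrite("pics/h2.png",read_camera("wrist"))
E
```

```text
False
False 33.475 [ 509.6421014  -128.50905388    3.2584317 ] [-0.64656858  0.30670268 -0.33680326]
34.0333 [ 509.4547087  -128.64379504    3.32729801] [-2.82010891 -0.45983614  5.95113032] [-0.17874753  0.28735026  0.03525856] 0.336989967490825
```

View pics/h2.png

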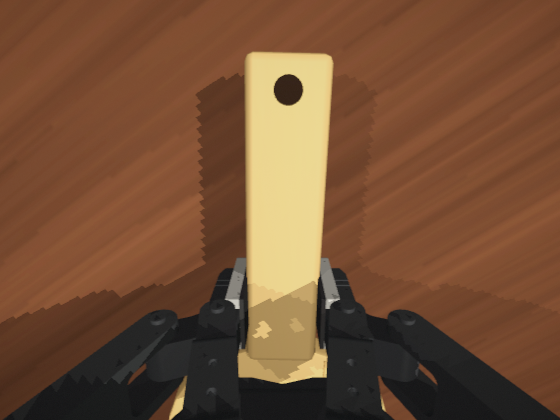

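View pics/s3.png

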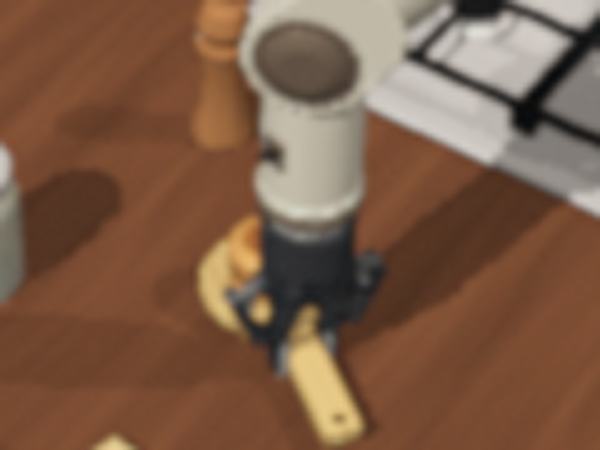

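```bash
python3 - <<'E'
from ov import *
p0=sense()["position"]
robot.movel([p0[0],p0[1],20],speed=20)
s=sense();print(s["clock"],s["position"],s["contact_force"],s["ft_torque"],s["finger_gap"])
cv2.imwrite("pics/h3.png",read_camera("wrist"))
robot.movel([p0[0],p0[1],153.3],speed=45);robot.dwell(0.6)
s=sense();print(s["clock"],s["position"],s["ee_rot"],ori(np.radians(55.45)),s["contact_force"],s["ft_torque"],s["finger_gap"])
cv2.imwrite("pics/h4.png",read_camera("wrist"))
a=read_camera("side");b=read_camera("scene")
crop(a,240,100,380,220,"pics/s4.png",5);crop(b,160,120,300,240,"pics/sc4.png",5)
E
```

```text
35.1333 [ 509.37701645 -128.68715089   19.93877169] [-0.06748136  0.53755577 -1.53283914] [ 0.08150526  0.10636345 -0.01613129] 0.3316002778967102
38.8917 [ 509.46242899 -128.63416768  153.32847702] [-1.43583563 -0.75461198  0.7546004 ] [-1.43579571 -0.75460895  0.75460895] [ 0.24133241 -1.09116321 -2.00568519] [0.08928625 0.10936007 0.00873066] 0.3313090938272403
```

View pics/h4.png

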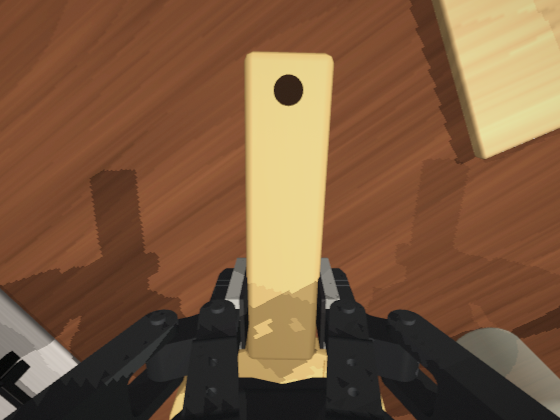

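View pics/s4.png

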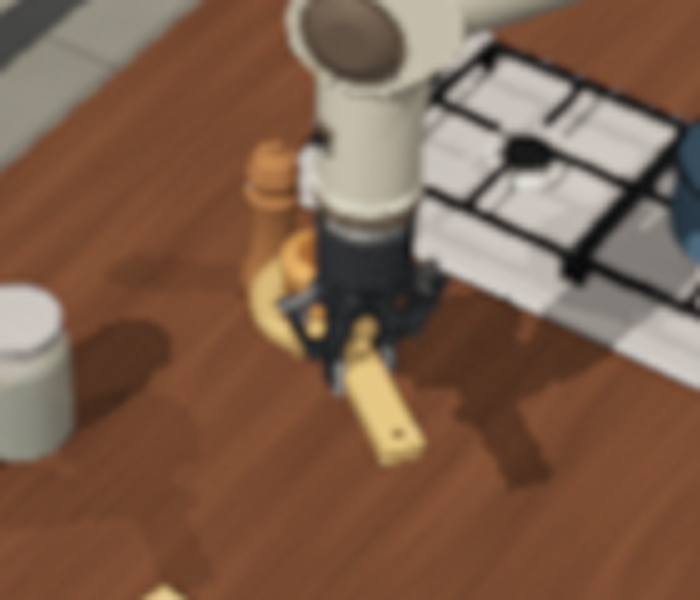

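View pics/sc4.png

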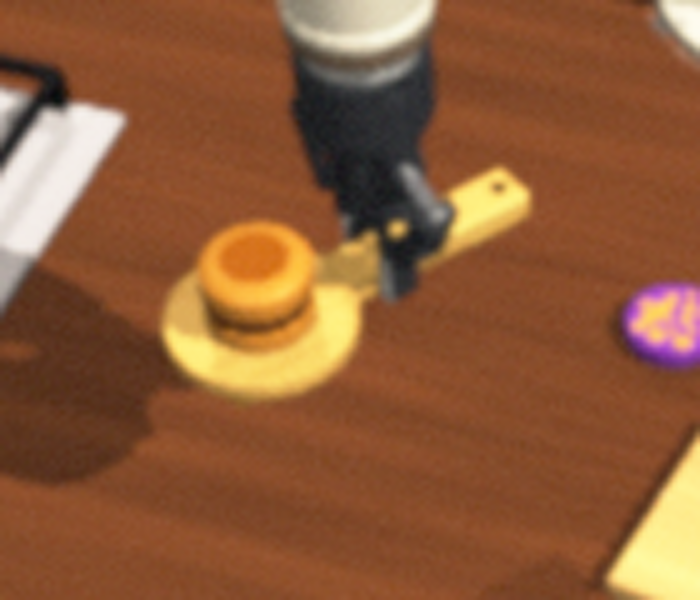

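```bash
python3 - <<'E'
from h import *
robot.dwell(0.8)
im=read_camera("wrist").astype(int)
for n in ["h2","h3","h4"]:
    a=cv2.imread(f"pics/{n}.png")
    print(n,[ [np.where(x[r,:,1]>150)[0][[0,-1]] for x in (a[:,235:345],im[:,235:345])] for r in (70,130,230)], [np.where(x[:150,265,1]>150)[0][0] for x in (a,im)])
print(sense()["position"],np.abs(sense()["dq"]).max(),sense()["clock"])
job_done()
E
```

```text
h2 [[array([12, 97]), array([12, 97])], [array([12, 93]), array([12, 93])], [array([13, 86]), array([13, 86])]] [np.int64(52), np.int64(52)]
h3 [[array([11, 97]), array([12, 97])], [array([12, 93]), array([12, 93])], [array([13, 86]), array([13, 86])]] [np.int64(52), np.int64(52)]
h4 [[array([12, 97]), array([12, 97])], [array([12, 93]), array([12, 93])], [array([13, 86]), array([13, 86])]] [np.int64(52), np.int64(52)]
[ 509.46014694 -128.64845357  153.30846936] 0.002013245602256962 39.8917
the job is handed in; nothing more can be done
```

I stacked the muffin base, patty and muffin top one after another in the middle of the paddle. Then I gripped the handle at 90 N, lifted it straight up 150 mm, and handed the job in at 39.9 s with the arm still holding it.

**Placing:** each layer touched down within about 0.1 mm of its expected height, at roughly 5 N. In the wrist pictures each one lay within about 1 mm of the board's centre.

**Final hold:** the handle's edges in the wrist picture match those from when the paddle was still on the counter, to the pixel, so it has not sagged or slipped. The arm was still, with joint speeds at or below 0.002 rad/s. The scene camera showed the stack upright and neat after the lift. The gripper hid part of the stack in the side view, so that picture does not confirm it fully.

**Disagreement:** the scene and side cameras differed by about 10 mm in my first rough position estimates, so I worked from close wrist-camera pictures instead. None of the other checks failed. I didn't aim at any bystander or look-alike or feel any unexpected contact, but I took no final picture to confirm that all of them stayed put.

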